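Count off three threaded inserts with the counting tray

TASK

Three of the five brass inserts are wanted: sweep three into the counting tray's trough, shut its lid, then pick the tray up by its right grip and pour the two extras off the open end of the deck back into the bowl. Set the tray flat on the bench and let go, take it again by its left grip, and pour the counted three from the trough's open end into the cream tumbler on the right; finish with the tray set down flat on the bench. Leave the canister, the block plane and the coffee mug where they stand.

Things in the scene. Friction and masses are not known exactly. Their poses are not given: they have to be found in the camera images.
- tray: Dark wood counting tray with aluminium floor, about 0.2 kg, 128 mm wide (x -68..60), 190 mm long (y -95..95). Origin on its flat underside. x points from the deck to the trough, y to the end where the deck is open; at yaw 0 these are world x (away from the robot) and y (left). Slippery: inserts start to slide at a tilt of 18 to 26 degrees. Front wall at x -68..-63, 40 mm high.
- grip_right (a point): Grasp point at tray (-6, -92, 62) mm in the right grip: an upright wooden ear on the deck's end wall (wall: y -95..-89, 40 mm high). The ear is 36 mm wide (tray x), 10 mm thick (tray y), its rounded top 78 mm over the tray's underside.
- grip_left (a point): Grasp point at tray (26, 92, 62) mm in the left grip: an equal ear, 36 mm wide (tray x 8..44), 10 mm thick (tray y), top at z = 78 mm, beside the deck's open end.
- deck_mouth (a point): Middle of the deck's open lip, tray (-27, 95, 25) mm; inserts on the deck leave here when the tray's +y end is tipped down. Deck: flat, top at z = 25, x -63..30, y -89..95, no kerb towards the trough at x = 30; open end at x -63..9, beside which a 39 mm high deflector slants across the deck from x 26, y 50 to x 11, y 91.
- trough_mouth (a point): Middle of the trough's open lip, tray (42, -95, 4) mm; inserts in the trough leave here when the tray's -y end is tipped down. Trough: beside the deck, x 30..54, floor at z = 4, outer wall (x 54..60) to z = 25, closed at y = 89, open without a sill at y = -95.
- lid (a joint): Angle of the trough's lid in rad: 0 is shut (lying level over the trough, its top 29 mm over the tray's underside), 1.95 is fully open (leaning outwards). Its hinge is stiff enough to stay at any angle; a push of about 0.5 N at its edge turns it.
- lid_edge (a point): Middle of the lid's free edge. The lid is an aluminium flap 29 mm wide and 180 mm long, 3 mm thick, hinged along the top of the trough's outer wall at tray x = 58.5, z = 27.5 mm, from tray y = -94.5 to +85.5; this point is 29 mm from the hinge line, at tray y = -4.5 mm.
- bowl_mid (a point): Inside the white stock bowl, on its axis, 30 mm over the bench. Rim 150 mm across, 68 mm high over the bench, inner floor at 10 mm.
- tumbler_mid (a point): Inside the cream tumbler that stands by itself to the right of the tray, on its axis, 45 mm over the bench. It is 76 mm across at the rim, inside about 68 mm, the rim 105 mm over the bench; 0.12 kg, it narrows towards the foot.
- canister: Bystander: small steel canister, 52 mm across, 100 mm tall. Origin: centre of its underside.
- plane: Bystander: block plane with a dark green body, 155 mm long (its y), 44 mm wide, 56 mm tall. Origin: centre of its underside.
- mug: Bystander: white mug with coffee in it, 82 mm across, 91 mm tall, with a handle; 114 mm over all along its y. Origin: centre of its underside, 17 mm from the cup's axis towards the handle.
- insert_1_mid (a point): Centre of brass threaded insert 1: a plain cylinder 15 mm across and 13 mm long, 12 g, all five alike. It starts upright on the deck.
- insert_2_mid (a point): Centre of brass threaded insert 2: a plain cylinder 15 mm across and 13 mm long, 12 g, all five alike. It starts upright on the deck.
- insert_3_mid (a point): Centre of brass threaded insert 3: a plain cylinder 15 mm across and 13 mm long, 12 g, all five alike. It starts upright on the deck.
- insert_4_mid (a point): Centre of brass threaded insert 4: a plain cylinder 15 mm across and 13 mm long, 12 g, all five alike. It starts upright on the deck.
- insert_5_mid (a point): Centre of brass threaded insert 5: a plain cylinder 15 mm across and 13 mm long, 12 g, all five alike. It starts upright on the deck.

How it is judged:
On the way, in this order (a step that is already met when the one before it is completed fails the run):
1. three inserts lie in the trough, the other two still on the deck, with the lid still open (((z of each of insert_1_mid, insert_2_mid in the frame of tray below 0.026 m and z of any of insert_3_mid, insert_4_mid, insert_5_mid in the frame of tray below 0.026 m) or (z of any of insert_1_mid, insert_2_mid in the frame of tray below 0.026 m and (z of each of insert_3_mid, insert_4_mid in the frame of tray below 0.026 m or z of each of insert_3_mid, insert_5_mid in the frame of tray below 0.026 m or z of each of insert_4_mid, insert_5_mid in the frame of tray below 0.026 m)) or z of each of insert_3_mid, insert_4_mid, insert_5_mid in the frame of tray below 0.026 m) and (z of each of insert_1_mid, insert_2_mid in the frame of tray above 0.027 m or (z of any of insert_1_mid, insert_2_mid in the frame of tray above 0.027 m and z of any of insert_3_mid, insert_4_mid, insert_5_mid in the frame of tray above 0.027 m) or (z of insert_3_mid in the frame of tray above 0.027 m and z of any of insert_4_mid, insert_5_mid in the frame of tray above 0.027 m) or z of each of insert_4_mid, insert_5_mid in the frame of tray above 0.027 m) and x of insert_1_mid in the frame of tray between -0.064 and 0.056 m and y of insert_1_mid in the frame of tray between -0.097 and 0.097 m and x of insert_2_mid in the frame of tray between -0.064 and 0.056 m and y of insert_2_mid in the frame of tray between -0.097 and 0.097 m and x of insert_3_mid in the frame of tray between -0.064 and 0.056 m and y of insert_3_mid in the frame of tray between -0.097 and 0.097 m and x of insert_4_mid in the frame of tray between -0.064 and 0.056 m and y of insert_4_mid in the frame of tray between -0.097 and 0.097 m and x of insert_5_mid in the frame of tray between -0.064 and 0.056 m and y of insert_5_mid in the frame of tray between -0.097 and 0.097 m and value of joint lid above 0.5 rad), for 0.2 s.
2. the lid is shut (value of joint lid below 0.12 rad), for 0.2 s.
3. held up by its right grip, lid shut, the tray has given the two extras back to the bowl ((distance between each of insert_1_mid, insert_2_mid and bowl_mid below 0.065 m or (distance between any of insert_1_mid, insert_2_mid and bowl_mid below 0.065 m and distance between any of insert_3_mid, insert_4_mid, insert_5_mid and bowl_mid below 0.065 m) or (distance between insert_3_mid and bowl_mid below 0.065 m and distance between any of insert_4_mid, insert_5_mid and bowl_mid below 0.065 m) or distance between each of insert_4_mid, insert_5_mid and bowl_mid below 0.065 m) and value of joint lid below 0.12 rad and distance between the grasp point and grip_right below 0.05 m and height (world z) of tray above 0.02 m), for 0.2 s.
4. the tray stands flat on the bench, let go (height (world z) of tray below 0.006 m and angle between tray's own z axis and vertical below 0.05 rad and contact force between the fingers and tray below 0.3 N), for 0.2 s.
5. the tray is held up by its left grip with three inserts still in the trough (height (world z) of tray above 0.06 m and distance between the grasp point and grip_left below 0.05 m and ((z of each of insert_1_mid, insert_2_mid in the frame of tray above 0 m and z of any of insert_3_mid, insert_4_mid, insert_5_mid in the frame of tray above 0 m) or (z of any of insert_1_mid, insert_2_mid in the frame of tray above 0 m and (z of each of insert_3_mid, insert_4_mid in the frame of tray above 0 m or z of each of insert_3_mid, insert_5_mid in the frame of tray above 0 m or z of each of insert_4_mid, insert_5_mid in the frame of tray above 0 m)) or z of each of insert_3_mid, insert_4_mid, insert_5_mid in the frame of tray above 0 m)), for 0.1 s.
At the end, for the whole second after the job is handed in: Three inserts lie in the tumbler and two in the bowl, both vessels upright on the bench (within 0.1 rad); the tray stands flat on the bench (within 6 mm and 0.05 rad), at rest and released (all of step 4 and ((distance between each of insert_1_mid, insert_2_mid and tumbler_mid below 0.045 m and distance between any of insert_3_mid, insert_4_mid, insert_5_mid and tumbler_mid below 0.045 m) or (distance between any of insert_1_mid, insert_2_mid and tumbler_mid below 0.045 m and (distance between each of insert_3_mid, insert_4_mid and tumbler_mid below 0.045 m or distance between each of insert_3_mid, insert_5_mid and tumbler_mid below 0.045 m or distance between each of insert_4_mid, insert_5_mid and tumbler_mid below 0.045 m)) or distance between each of insert_3_mid, insert_4_mid, insert_5_mid and tumbler_mid below 0.045 m) and (distance between each of insert_1_mid, insert_2_mid and bowl_mid below 0.065 m or (distance between any of insert_1_mid, insert_2_mid and bowl_mid below 0.065 m and distance between any of insert_3_mid, insert_4_mid, insert_5_mid and bowl_mid below 0.065 m) or (distance between insert_3_mid and bowl_mid below 0.065 m and distance between any of insert_4_mid, insert_5_mid and bowl_mid below 0.065 m) or distance between each of insert_4_mid, insert_5_mid and bowl_mid below 0.065 m) and linear speed of tray below 0.02 m/s and angle between each of tumbler_mid, bowl_mid's own z axis and vertical below 0.1 rad); the robot touches nothing.
It fails at once if the canister is shoved more than 30 mm or knocked over (distance of canister from where it was at the start of the episode above 0.03 m or angle between canister's own z axis and vertical above 0.3 rad).
It fails at once if the block plane is shoved more than 30 mm or knocked over (distance of plane from where it was at the start of the episode above 0.03 m or angle between plane's own z axis and vertical above 0.3 rad).
It fails at once if the coffee mug is shoved more than 30 mm or knocked over (distance of mug from where it was at the start of the episode above 0.03 m or angle between mug's own z axis and vertical above 0.3 rad).
It fails at once if the tumbler or the bowl is knocked over (angle between any of tumbler_mid, bowl_mid's own z axis and vertical above 0.6 rad).
It also fails if it takes over 72 s, if anything falls off the work surface, if the arm or the gripper's body presses on something with over 40 N, if the wrist force passes 120 N, or if a joint passes its speed limit or range.

ROBOT

A 7-joint arm with a two-finger parallel gripper is mounted at the origin on a cart in front of the work surface, level with it; the furniture and walls round the work are solid. World frame = base frame: x ahead of the robot, y to its left, z up, the work surface at z = 0. Lengths are in m, angles in rad, forces in N, time in s.
With the tool pointing down it reaches from about 0.4 to 0.85 m from the base axis. Payload 10.4 kg.
Tool frame: the origin (TCP) lies midway between the tips of the shut fingers; the grasp point (between the pads) lies 19 mm behind it (r.grasp_offset is the distance from the TCP to the grasp point, in m); x points along the fingers, y is the direction in which the jaws open and shut, and the axes are right-handed (so a half turn about x gives the same grasp; the last joint's range is limited). The gripper opens to 87 mm and grips with 3 to 60 N. Pads are 19 mm wide; open, the fingers measure 117 mm over their backs; the gripper's body (75 mm by 190 mm) begins 51 mm behind the grasp point.
Start: joints at [1.316, 0.332, -0.065, 1.46, 0.022, 1.35, -0.088], TCP at [0.144, -0.608, 0.223] pointing down, gripper open.
Joint ranges: [-2.6, 2.6], [-0.5, 2.12], [-1.47, 1.34], [0.16, 2.42], [-1.27, 4.41], [0.06, 2.06], [-2.6, 2.6]. Speed limits (rad/s): [2.22, 2.22, 2.79, 2.79, 3.14, 3.14, 3.14].

INTERFACE

Orientations are given as a unit quaternion [x, y, z, w].
In Python, from bench import r, vision, close_job gives the robot as it stands. The module is installed in compiled form; this text tells all that it offers.
- The arm moves only by the shell command python3 -m pendant 'ROWS' [OPENING] [FORCE]. ROWS is text: rows parted by semicolons, each of 6 numbers parted by spaces: the shift along the tool's x, y, z in units of 0.25 m (1.0 is 0.25 m), then the turn, a rotation vector about the tool's x, y, z in units of 1.5 rad (1.0 is 1.5 rad). A call has 1 to 8 rows; each row is the pose to reach, as a shift and turn from the pose commanded when the call began, along the tool's axes at that moment; what a row does not reach only later rows make up. A row lasts 1/10 s, in which the tool goes at most 50 mm and 8.59 degrees, less where a joint would pass 70% of its speed; a pose out of reach is approached as far as the arm can. A call with a number of a shift or a turn outside -1 to 1 is refused whole. A call with a gripper value outside its range is refused whole. OPENING is the gripper command: -1 is shut, 1 is fully open, values between are in proportion, set as the call begins (- or left out, the last holds). The fingers move at their own pace and stop on an object; FORCE is the grip in N (left out, the last holds). Time passes only in rows, so rows that repeat a pose let the fingers close. It gives the time, the measured TCP pose, the force and the opening at its end, in the units of the state.
- r.read_state(): the state, without advancing time (a new reading comes with each control period).
- vision.camera(name): name is "scene" or "side" or "wrist"; returns (picture, depth): 480x640x3 uint8, blue, green, red; 480x640 float32, m along the optical axis (not along the pixel's ray), 0 where there is no reading.
- vision.get_calibration(name): a dict with "camera_matrix" (3x3 intrinsics, pixels), "rvec" (rotation vector, rad) and "tvec" (3), from world to camera coordinates, as OpenCV has them. Camera axes: x right, y down, z forward; pixel columns grow to the right and rows downward; lengths in m; the calibration is good to about 2 mm. A picture is of the moment at which its call begins: read the wrist's pose just before it. get_calibration takes no time and is no camera call; for the wrist camera it gives the pose at the moment of the call.
- close_job(): hands the job in, once; it reports no verdict.
The state is a dict: "time": time; "joint_positions": joint angles; "joint_vel": joint speeds; "joint_torque": joint torques, N m; "ee_pos": TCP position; "eef_rot": TCP orientation; "ft_force": force on the tool from outside, world axes, zero at the start; "torque": the same for the moment, N m; "width": finger opening in m.
Only numpy, scipy, OpenCV 4.12 (cv2) and the standard library are available. Lean on these libraries where they do the work, as an engineer would, in place of code of your own. Each camera call takes 0.05 s, during which the arm holds its last target. There are 200 camera calls.

## Working session

There is one attempt and no reset: what is moved stays moved. The work goes in short steps, Python scripts to look and compute and a shell command to move; the robot and the scene stay as the last step left them, time stands still between calls to the robot, and variables do not carry over. Pictures are saved under pics/ and viewed, about 8 in all and at most 12, crops included, and the job is handed in when it is done.

```bash
mkdir -p pics
cat > h.py <<'E'
import numpy as np, cv2
from bench import r, vision
from scipy.spatial.transform import Rotation as R
def cam(n):
    c=vision.get_calibration(n); K=np.array(c["camera_matrix"]);Rm=cv2.Rodrigues(np.array(c["rvec"],float))[0];t=np.array(c["tvec"],float).ravel()
    p,d=vision.camera(n); return p,d,K,Rm,t
def cloud(d,K,Rm,t):
    v,u=np.indices(d.shape); P=np.stack([(u-K[0,2])/K[0,0]*d,(v-K[1,2])/K[1,1]*d,d],-1)
    return (P-t)@Rm
E
python3 - <<'E'
from h import *
print(r.read_state())
for n in("scene","side"):
    p,d,K,Rm,t=cam(n); cv2.imwrite(f"pics/{n}0.png",p); np.savez(f"{n}0.npz",p=p,d=d,K=K,Rm=Rm,t=t)
    print(n,-Rm.T@t,Rm[2])
E
```

```text
{'time': 0.0, 'joint_positions': array([ 1.31635565,  0.33284103, -0.06470053,  1.46096062,  0.02163754,
        1.34987615, -0.08846078]), 'joint_vel': array([ 0.00067613,  0.0008028 , -0.0001379 ,  0.00144783,  0.00035076,
       -0.00199457, -0.00037795]), 'joint_torque': array([-1.13784794e-03, -6.23242950e+01,  2.40759202e-02, -3.89909542e+01,
       -6.14338880e-02,  3.93756072e-02,  1.21135731e-04]), 'ee_pos': array([ 0.14349911, -0.60790606,  0.22176399]), 'eef_rot': array([-0.70226598, -0.08229115,  0.70245044, -0.08132674]), 'ft_force': array([0.78273705, 0.1320009 , 0.72026498]), 'torque': array([ 0.01544388, -0.04300969, -0.04538346]), 'width': 0.08661451915794524}
scene [-0.11027411  0.60471686  0.71065619] [ 0.63165446 -0.52412912 -0.57122789]
side [0.4945447  1.08668612 0.63344501] [ 0.07560951 -0.88557532 -0.45830073]
```

View pics/scene0.png

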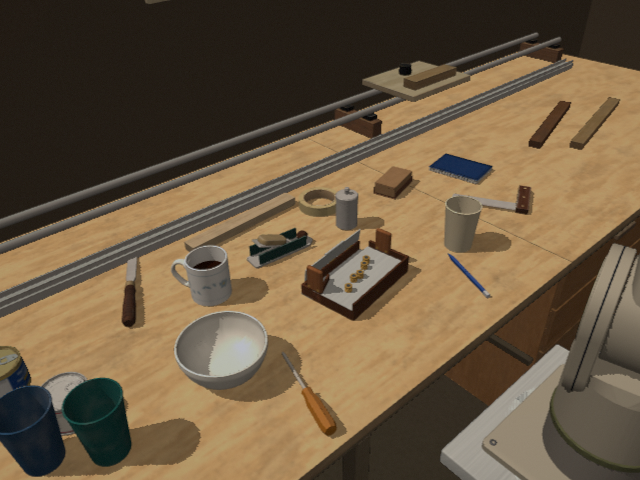

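View pics/side0.png

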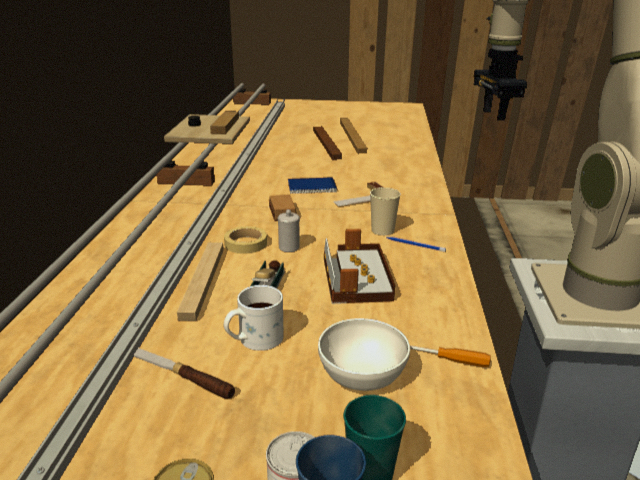

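Scene view: tray at about (357,275), bowl (222,350), tumbler (461,222), mug (208,275), plane (280,245) and canister (347,208). The side view shows the same. Next is a top-down map from the depth.

Run:
```python
from h import *
from scipy.optimize import least_squares
x0,x1,y0,y1=.2,.8,-.3,.45; s=1000
im=np.zeros((600,750,3),np.uint8); H=np.full((600,750),-1.)
C=[];B=[]
for n in("scene","side"):
    f=np.load(n+"0.npz"); P=cloud(f["d"],f["K"],f["Rm"],f["t"]); m=f["d"]>0
    P=P[m];c=f["p"][m]; C.append(P);B.append(c)
P=np.vstack(C);c=np.vstack(B)
def circ(cx,cy,rad,zl,zh,rr):
    q=P[(np.hypot(P[:,0]-cx,P[:,1]-cy)<rad)&(P[:,2]>zl)&(P[:,2]<zh)]
    g=least_squares(lambda a:np.hypot(q[:,0]-a[0],q[:,1]-a[1])-rr,[cx,cy],loss="soft_l1",f_scale=.003);return g.x,len(q),np.abs(g.fun).mean()
def px(n,u,v):
    f=np.load(n+"0.npz"); return cloud(f["d"],f["K"],f["Rm"],f["t"])[v,u]
b=px("scene",222,350);tm=px("scene",461,203);print(b,tm)
print("bench z",np.median(P[(P[:,0]>.3)&(P[:,0]<.6)&(abs(P[:,2])<.01)][:,2]))
print("bowl",circ(b[0],b[1],.1,.06,.075,.0745)); print("tumb",circ(tm[0],tm[1],.055,.098,.112,.037))
o=np.argsort(P[:,2]);P=P[o];c=c[o]
m=(P[:,0]>x0)&(P[:,0]<x1)&(P[:,1]>y0)&(P[:,1]<y1)&(P[:,2]<.2)
P=P[m];c=c[m]
i=((x1-P[:,0])*s).astype(int);j=((y1-P[:,1])*s).astype(int)
for k in(0,1):
  for l in(0,1):
    im[np.clip(i+k,0,599),np.clip(j+l,0,749)]=c
for k in range(0,750,50):im[::5,k]=(0,0,255)
for k in range(0,600,50):im[k,::5]=(0,0,255)
cv2.imwrite("pics/top.png",im)
```

```text
[0.52213147 0.29271348 0.00966029] [ 0.47321867 -0.29825302  0.08553817]
bench z -0.001049350828419356
bowl (array([0.48564125, 0.31114608]), 1071, np.float64(0.0014346938008383183))
tumb (array([ 0.47744401, -0.32226753]), 178, np.float64(0.012232120530502625))
```

View pics/top.png

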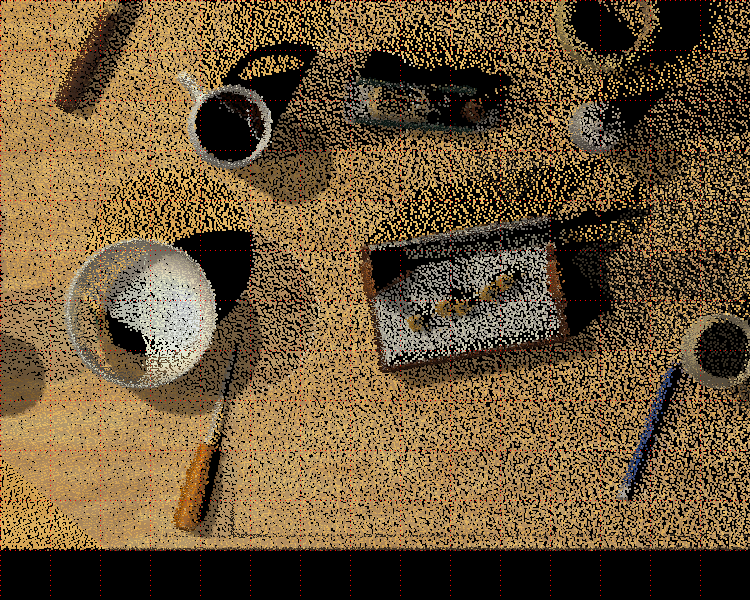

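Top map: tray corners at about (382,370), (568,335) and (362,248), so yaw ≈ 0.18. The bowl is at (140,315), the tumbler at (720,350) and the inserts form a row from (418,322) to (508,282). Next I'll refine these numerically and plan the approach.

```bash
cat >> h.py <<'E'
def tray_R(yaw,tilt=0): return R.from_euler('z',yaw)*R.from_euler('x',tilt)
def tool_for(TR,sgn=1):
    # tool x = -tray z, tool y = sgn*tray y, z = x cross y
    M=np.stack([[0,0,-1],[0,sgn,0],np.cross([0,0,-1],[0,sgn,0])],1); return TR*R.from_matrix(M)
def plan(pos,rot,frm=None):
    s=r.read_state(); p0,R0=(s["ee_pos"],R.from_quat(s["eef_rot"])) if frm is None else frm
    d=R0.inv().apply(np.array(pos)-p0)/.25; w=(R0.inv()*rot).as_rotvec()/1.5
    print("row",np.round(np.r_[d,w],3),"dist",round(np.linalg.norm(d)*.25,3),"deg",round(np.degrees(np.linalg.norm(w)*1.5),1))
    return (np.array(pos),rot)
E
python3 - <<'E'
from h import *
from scipy.optimize import least_squares
P=[]
for n in("scene","side"):
    f=np.load(n+"0.npz"); q=cloud(f["d"],f["K"],f["Rm"],f["t"]); P.append(q[f["d"]>0])
P=np.vstack(P)
def circ(cx,cy,rad,zl,zh,rr):
    q=P[(np.hypot(P[:,0]-cx,P[:,1]-cy)<rad)&(P[:,2]>zl)&(P[:,2]<zh)]
    g=least_squares(lambda a:np.hypot(q[:,0]-a[0],q[:,1]-a[1])-rr,[cx,cy],loss="soft_l1",f_scale=.003);return g.x,len(q),np.abs(g.fun).mean()
print("tumb",circ(.45,-.27,.06,.095,.112,.037))
# tray: ears (z>.055) and inserts
near=(abs(P[:,0]-.51)<.12)&(abs(P[:,1])<.15)
q=P[near&(P[:,2]>.06)&(P[:,2]<.079)]
for sg in(1,-1):
    e=q[(sg*q[:,1]>.04)]; print("ear",e.mean(0),e.min(0),e.max(0),len(e))
q=P[near&(P[:,2]>.022)&(P[:,2]<.045)][:,:2].astype(np.float32); 
print(cv2.minAreaRect(q))
s=r.read_state(); print(R.from_quat(s["eef_rot"]).as_matrix().round(3))
for sg in(1,-1):
    t=tool_for(tray_R(.186),sg); plan([.50,-.0,.33],t)
print(vision.get_calibration("wrist"))
E
```

```text
tumb (array([ 0.44970842, -0.2692012 ]), 479, np.float64(0.0016668998887937234))
ear [0.52022553 0.08305321 0.06971822] [0.50166076 0.07224376 0.060028  ] [0.53970329 0.09091756 0.07898028] 317
ear [ 0.52057818 -0.1033013   0.06957765] [ 0.50330225 -0.11340838  0.0603102 ] [ 0.53908568 -0.09669628  0.07874051] 255
((0.5074393153190613, -0.013478755950927734), (0.13075792789459229, 0.20042526721954346), 9.863962173461914)
[[-0.     0.23  -0.973]
 [ 0.001 -0.973 -0.23 ]
 [-1.    -0.001  0.   ]]
row [-4.300e-01 -2.040e+00 -1.947e+00 -2.064e+00 -1.000e-03  0.000e+00] dist 0.713 deg 177.4
row [-4.300e-01 -2.040e+00 -1.947e+00  3.100e-02  0.000e+00  1.000e-03] dist 0.713 deg 2.6
{'camera_matrix': array([[330.68679329,   0.        , 315.80431198],
       [  0.        , 330.68679329, 239.81191977],
       [  0.        ,   0.        ,   1.        ]]), 'rvec': array([-2.27925431,  1.80384764,  0.25979993]), 'tvec': array([-0.62449479, -0.03339035,  0.38957381])}
```

```bash
A="-.43 -.68 -.65 .039 0 0"
python3 -m pendant '-.43 -.68 -.65 .039 0 0;-.43 -.68 -.65 .039 0 0;-.43 -.68 -.65 .039 0 0;-.43 -.68 -.65 .039 0 0;-.43 -.68 -.65 .039 0 0;-.43 -.68 -.65 .039 0 0' -1 40
python3 -m pendant '0 -.68 -.65 0 0 0;0 -.68 -.65 0 0 0;0 -.68 -.65 0 0 0;0 -.68 -.65 0 0 0;0 -.68 -.65 0 0 0;0 -.68 -.65 0 0 0'
python3 -m pendant '0 -.6 -.6 0 0 0;0 -.6 -.6 0 0 0;0 -.6 -.6 0 0 0;0 -.6 -.6 0 0 0;0 -.6 -.6 0 0 0;0 -.6 -.6 0 0 0'
python3 - <<'E'
from h import *
s=r.read_state();print(s["time"],s["ee_pos"],s["joint_positions"].round(2))
p,d,K,Rm,t=cam("wrist"); np.savez("w1.npz",p=p,d=d,K=K,Rm=Rm,t=t); cv2.imwrite("pics/w1.png",p)
print(-Rm.T@t,Rm[2])
E
```

```text
time: 0.7
ee_pos: [0.2666, -0.4018, 0.333]
eef_rot: [0.705, 0.063, -0.703, 0.065]
ft_force: [-0.0, 0.4, -0.6]
width: 0.0473
time: 1.3
ee_pos: [0.3957, -0.2058, 0.3299]
eef_rot: [0.704, 0.064, -0.704, 0.064]
ft_force: [0.4, -0.5, 0.1]
width: 0.0025
time: 1.9
ee_pos: [0.5158, -0.0353, 0.3292]
eef_rot: [-0.704, -0.063, 0.705, -0.062]
ft_force: [-0.3, -0.2, -0.9]
width: 0.0006
1.9 [ 0.51579592 -0.03529788  0.32922333] [ 0.65  0.11 -0.72  1.53  0.07  1.53 -1.47]
[ 0.5924183  -0.02164173  0.49024516] [-0.27820714 -0.04900002 -0.95927045]
```

View pics/w1.png

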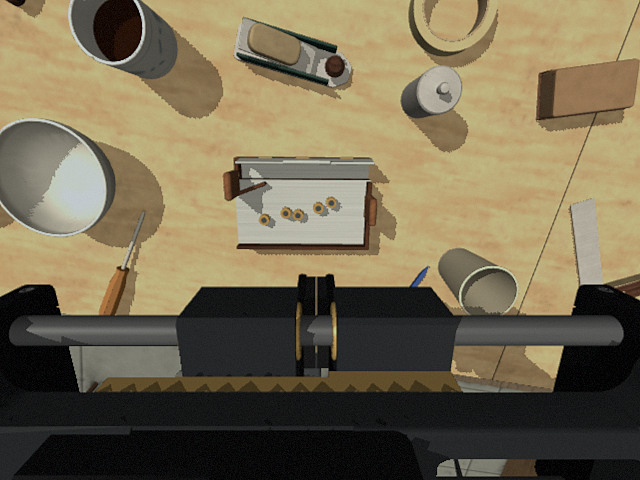

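Wrist view: insert tops at about (265,219), (286,212), (298,215), (319,208) and (332,202). The front wall's top corners are at (237,248) and (367,248).

Run:
```python
from h import *
f=np.load("w1.npz");p,d,K,Rm,t=[f[k] for k in("p","d","K","Rm","t")]
def ray(u,v,z):
    c=-Rm.T@t; q=Rm.T@np.array([(u-K[0,2])/K[0,0],(v-K[1,2])/K[1,1],1]); return c+q*(z-c[2])/q[2]
P=cloud(d,K,Rm,t); near=(abs(P[...,0]-.51)<.12)&(abs(P[...,1])<.15)
for sg in(1,-1):
    e=P[near&(P[...,2]>.06)&(P[...,2]<.082)&(sg*P[...,1]>.04)&(P[...,0]<.545)]; print("ear",e.mean(0),e.min(0),e.max(0),len(e))
print("corners",ray(237,248,.04),ray(367,248,.04))
yaw=.174;o=np.array([.5106,-.0118,0]);
dp=d>0; m=near&(P[...,2]>.031)&(P[...,2]<.045)
Q=(P-o)@tray_R(yaw).as_matrix()
m=dp&(Q[...,2]>.032)&(Q[...,2]<.045)&(abs(Q[...,0]+.015)<.04)&(abs(Q[...,1])<.08)
n,l,st,ce=cv2.connectedComponentsWithStats(m.astype(np.uint8))
for i in range(1,n):
    if st[i,4]>8: print("blob",ce[i].round(1),st[i,4],Q[l==i].mean(0).round(4))
for u,v in[(265,219),(286,212),(298,215),(319,208),(332,202)]: print((tray_R(yaw).inv().apply(ray(u,v,.038)-o)).round(4))
c=cv2.resize(p[140:260,215:395],None,fx=4,fy=4,interpolation=cv2.INTER_CUBIC); cv2.imwrite("pics/w1c.png",c)
```

```text
ear [0.52224773 0.07758144 0.07336998] [0.50374054 0.07173448 0.06000025] [0.53890015 0.08521194 0.07883502] 290
ear [ 0.52216683 -0.10611522  0.07419528] [ 0.50403136 -0.11376075  0.06133741] [ 0.5387817  -0.10020282  0.07901613] 247
corners [0.43002972 0.06415597 0.04      ] [ 0.4626795  -0.11883542  0.04      ]
blob [251.2 187.9] 93 [0.0192 0.0644 0.0375]
blob [330.6 202.1] 89 [-0.0002 -0.0443  0.0369]
blob [317.5 207.4] 89 [-0.0078 -0.0262  0.0368]
blob [285.  212.5] 90 [-0.015   0.0192  0.0367]
blob [297.3 214.4] 89 [-0.0178  0.0021  0.0367]
blob [263.4 219.3] 87 [-0.0248  0.0497  0.0368]
[-0.0241  0.0473  0.038 ]
[-0.0141  0.0177  0.038 ]
[-0.0183  0.001   0.038 ]
[-0.0083 -0.0282  0.038 ]
[ 0.0001 -0.0461  0.038 ]
```

View pics/w1c.png

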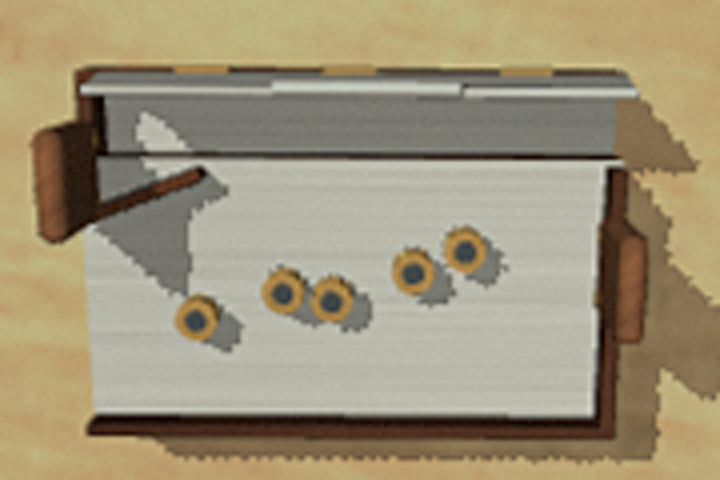

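Crop: five upright inserts at about (197,318), (284,292), (331,299), (413,271) and (465,250). The two rightmost and the middle one are the ones to sweep.

```bash
cat >> h.py <<'E'
O=np.array([.512,-.015,0]);YAW=.175
def w(q,o=O,yaw=YAW): return o+tray_R(yaw).apply(q)
E
python3 - <<'E'
from h import *
T=tool_for(tray_R(YAW),-1)
a=plan(w([-.045,-.033,.08]),T); a=plan(w([-.045,-.033,.030]),T,a); a=plan(w([.026,-.033,.030]),T,a)
E
```

```text
row [ 0.998  0.043  0.176 -0.001  0.001  0.   ] dist 0.253 deg 0.1
row [ 0.2  0.  -0.   0.   0.   0. ] dist 0.05 deg 0.0
row [ 0.     0.    -0.284  0.     0.     0.   ] dist 0.071 deg 0.0
```

```bash
python3 -m pendant '.998 .043 .176 0 0 0;.998 .043 .176 0 0 0;.998 .043 .176 0 0 0;.998 .043 .176 0 0 0;.998 .043 .176 0 0 0;.998 .043 .176 0 0 0;.998 .043 .176 0 0 0'
python3 - <<'E'
from h import *
s=r.read_state();print(s["time"],s["ee_pos"],tray_R(YAW).inv().apply(s["ee_pos"]-O).round(4))
p,d,K,Rm,t=cam("wrist"); np.savez("w2.npz",p=p,d=d,K=K,Rm=Rm,t=t); cv2.imwrite("pics/w2.png",p)
P=cloud(d,K,Rm,t);Q=(P-O)@tray_R(YAW).as_matrix()
m=(d>0)&(Q[...,2]>.032)&(Q[...,2]<.043)&(abs(Q[...,0]+.01)<.04)&(abs(Q[...,1])<.08)
n,l,st,ce=cv2.connectedComponentsWithStats(m.astype(np.uint8))
for i in range(1,n):
    if st[i,4]>8: print("blob",ce[i].round(1),st[i,4],Q[l==i].mean(0).round(4),Q[l==i].min(0).round(3),Q[l==i].max(0).round(3))
E
```

```text
time: 2.65
ee_pos: [0.4735, -0.0561, 0.0811]
eef_rot: [-0.704, -0.06, 0.705, -0.06]
ft_force: [0.6, 0.8, 0.7]
width: 0.0005
2.65 [ 0.47346216 -0.05611974  0.08109399] [-0.0451 -0.0338  0.0811]
blob [154.3 166. ] 503 [0.0194 0.0638 0.0373] [0.012 0.049 0.032] [0.027 0.08  0.04 ]
blob [326.8 199.1] 442 [-0.0013 -0.0408  0.0369] [-0.009 -0.048  0.032] [ 0.006 -0.034  0.039]
blob [298.4 211.1] 434 [-0.0088 -0.0229  0.0368] [-0.017 -0.03   0.032] [-0.002 -0.016  0.039]
blob [227.9 222.1] 448 [-0.0158  0.0222  0.0366] [-0.023  0.015  0.032] [-0.009  0.03   0.039]
blob [254.4 226.4] 434 [-0.0187  0.0054  0.0367] [-0.027 -0.002  0.032] [-0.012  0.013  0.038]
blob [181.9 236.9] 447 [-0.0255  0.0527  0.0365] [-0.033  0.046  0.032] [-0.019  0.061  0.039]
```

View pics/w2.png

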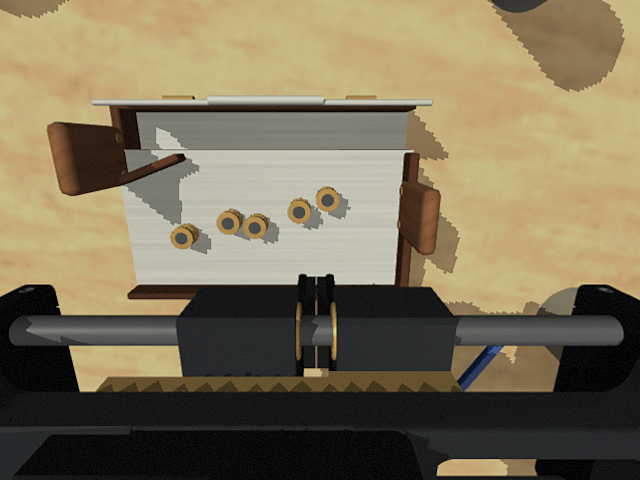

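Wrist view (picture 6): all five stand upright as measured, and the shut fingers are at about columns 298–334. I'll measure the true fingertip width before pushing.

Run:
```python
from h import *
f=np.load("w2.npz");p,d,K,Rm,t=[f[k] for k in("p","d","K","Rm","t")]
P=cloud(d,K,Rm,t);s=r.read_state();q=(P-s["ee_pos"])@R.from_quat(s["eef_rot"]).as_matrix()
for v in(276,280,290,300,320,350):
    row=q[v,280:350]; dd=d[v,280:350]
    m=(dd>0)&(row[:,0]>-.08)&(abs(row[:,1])<.04)&(row[:,0]<.01)
    print(v,m.sum(),row[m].min(0).round(4) if m.any() else'',row[m].max(0).round(4) if m.any() else '')
```

```text
276 34 [-0.0025 -0.0091 -0.0106] [ 0.0039  0.009  -0.0079]
280 36 [-0.0072 -0.0089 -0.0105] [-0.0012  0.0087 -0.0079]
290 70 [-0.0757 -0.0098 -0.0372] [-0.0133  0.0095 -0.0079]
300 40 [-0.0799 -0.0072 -0.0363] [-0.021   0.0071 -0.0064]
320 0  
350 28 [-0.0617 -0.005  -0.0082] [-0.0456  0.005   0.0031]
```

```bash
python3 -m pendant '0 -.007 0 0 0 0;.1 -.007 0 0 0 0;.204 -.007 0 0 0 0;.204 -.007 0 0 0 0' -.8
python3 -m pendant '0 0 -.035 0 0 0;0 0 -.07 0 0 0;0 0 -.1 0 0 0;0 0 -.13 0 0 0;0 0 -.16 0 0 0;0 0 -.19 0 0 0;0 0 -.22 0 0 0;0 0 -.25 0 0 0'
python3 -m pendant '0 0 -.03 0 0 0;0 0 -.04 0 0 0;0 0 -.04 0 0 0'
python3 -m pendant '-.2 0 0 0 0 0;-.2 0 0 0 0 0;-.2 0 .29 0 0 0;-.2 0 .29 0 0 0;-.2 0 .29 0 0 0' -1
cat > blobs.py <<'E'
from h import *
import sys
s=r.read_state();print(s["time"],"tcp tray",tray_R(YAW).inv().apply(s["ee_pos"]-O).round(4))
p,d,K,Rm,t=cam("wrist"); n0=sys.argv[1]; np.savez(n0+".npz",p=p,d=d,K=K,Rm=Rm,t=t); cv2.imwrite(f"pics/{n0}.png",p)
P=cloud(d,K,Rm,t);Q=(P-O)@tray_R(YAW).as_matrix()
for a,b,xa,xb in((.032,.043,-.05,.03),(.009,.022,.032,.052)):
  m=(d>0)&(Q[...,2]>a)&(Q[...,2]<b)&(Q[...,0]>xa)&(Q[...,0]<xb)&(abs(Q[...,1])<.085)
  n,l,st,ce=cv2.connectedComponentsWithStats(m.astype(np.uint8))
  for i in range(1,n):
    if st[i,4]>20: print("blob",a,ce[i].round(1),st[i,4],Q[l==i].mean(0).round(4),Q[l==i].min(0).round(3),Q[l==i].max(0).round(3))
E
python3 blobs.py w3
```

```text
time: 3.1
ee_pos: [0.4731, -0.0528, 0.0289]
eef_rot: [-0.704, -0.061, 0.705, -0.061]
ft_force: [0.1, -0.3, -0.4]
width: 0.0082
time: 3.9
ee_pos: [0.5357, -0.042, 0.0295]
eef_rot: [-0.704, -0.061, 0.705, -0.061]
ft_force: [0.4, -0.5, -0.2]
width: 0.0087
time: 4.2
ee_pos: [0.5452, -0.0402, 0.0295]
eef_rot: [0.704, 0.061, -0.704, 0.061]
ft_force: [-0.7, -0.1, -0.4]
width: 0.0089
time: 4.7
ee_pos: [0.4706, -0.0541, 0.0792]
eef_rot: [-0.704, -0.06, 0.705, -0.061]
ft_force: [0.5, 0.5, -0.3]
width: 0.0004
4.7 tcp tray [-0.0476 -0.0313  0.0792]
blob 0.032 [152.6 163.3] 608 [0.0185 0.0662 0.0372] [0.009 0.049 0.032] [0.027 0.085 0.04 ]
blob 0.032 [230.7 219. ] 450 [-0.0159  0.0222  0.0367] [-0.023  0.015  0.032] [-0.009  0.03   0.039]
blob 0.032 [257.5 223.4] 437 [-0.0188  0.0054  0.0368] [-0.027 -0.002  0.032] [-0.012  0.013  0.039]
blob 0.032 [184.  233.9] 452 [-0.0255  0.0527  0.0366] [-0.033  0.046  0.032] [-0.019  0.061  0.039]
blob 0.009 [318.6 125.2] 924 [ 0.0408 -0.0334  0.0159] [ 0.034 -0.048  0.009] [ 0.047 -0.019  0.019]
```

D and E are in the trough. Next is C.

```bash
python3 -m pendant '0 -.124 0 0 0 0;.1 -.124 0 0 0 0;.2 -.124 0 0 0 0;.2 -.124 0 0 0 0'
python3 -m pendant '0 0 -.035 0 0 0;0 .002 -.07 0 0 0;0 .004 -.1 0 0 0;0 .006 -.13 0 0 0;0 .008 -.16 0 0 0;0 .01 -.19 0 0 0;0 .012 -.22 0 0 0;0 .012 -.25 0 0 0'
python3 -m pendant '0 0 -.03 0 0 0;0 0 -.046 0 0 0;0 0 -.046 0 0 0'
python3 -m pendant '-.2 0 0 0 0 0;-.2 0 0 0 0 0;-.2 0 .2 0 0 0;-.2 0 .2 0 0 0;-.2 0 .2 0 0 0' -1
python3 blobs.py w4
python3 - <<'E'
from h import *
T=tool_for(tray_R(YAW),-1)
a=plan(w([-.02,-.01,.13]),T);a=plan(w([.10,-.01,.13]),T,a); a=plan(w([.10,-.01,.045]),T,a); a=plan(w([.055,-.01,.042]),T,a)
E
```

```text
time: 5.15
ee_pos: [0.467, -0.0218, 0.0274]
eef_rot: [-0.703, -0.062, 0.706, -0.061]
ft_force: [-1.1, 0.5, -0.1]
width: 0.0005
time: 5.95
ee_pos: [0.5309, -0.0146, 0.0295]
eef_rot: [-0.704, -0.061, 0.704, -0.061]
ft_force: [0.0, -0.9, 1.6]
width: 0.0005
time: 6.25
ee_pos: [0.5421, -0.0123, 0.0295]
eef_rot: [0.704, 0.061, -0.704, 0.061]
ft_force: [0.4, 0.1, -0.5]
width: 0.0005
time: 6.75
ee_pos: [0.4914, -0.0219, 0.0796]
eef_rot: [-0.704, -0.06, 0.705, -0.062]
ft_force: [1.6, -1.3, 0.8]
width: 0.0002
6.75 tcp tray [-0.0215 -0.0032  0.0796]
blob 0.032 [203.5 205.5] 514 [0.0189 0.0665 0.0373] [0.01  0.049 0.032] [0.027 0.085 0.04 ]
blob 0.032 [276.5 257.4] 408 [-0.0156  0.0224  0.0367] [-0.023  0.016  0.032] [-0.009  0.029  0.039]
blob 0.032 [230.8 271.4] 408 [-0.0253  0.053   0.0367] [-0.033  0.046  0.032] [-0.018  0.061  0.039]
blob 0.009 [307.5 167.2] 423 [0.0405 0.0021 0.0157] [ 0.034 -0.005  0.009] [0.047 0.009 0.019]
blob 0.009 [359.8 166.3] 856 [ 0.041  -0.0326  0.0158] [ 0.034 -0.048  0.009] [ 0.048 -0.018  0.019]
row [-0.2    0.028 -0.001 -0.001 -0.001 -0.001] dist 0.05 deg 0.2
row [ 0.   -0.   -0.48  0.    0.    0.  ] dist 0.12 deg 0.0
row [ 0.34  0.   -0.    0.    0.    0.  ] dist 0.085 deg 0.0
row [ 0.012 -0.     0.18   0.     0.     0.   ] dist 0.045 deg 0.0
```

```bash
python3 -m pendant '-.2 .028 0 0 0 0;-.2 .028 -.2 0 0 0;-.2 .028 -.4 0 0 0;-.2 .028 -.48 0 0 0;-.2 .028 -.48 0 0 0;0 .028 -.48 0 0 0;.14 .028 -.48 0 0 0;.14 .028 -.48 0 0 0'
python3 -m pendant '0 0 .04 0 0 0;.01 0 .08 0 0 0;.01 0 .12 0 0 0;.01 0 .16 0 0 0;.01 0 .2 0 0 0;.01 0 .22 0 0 0;.01 0 .245 0 0 0;.01 0 .245 0 0 0'
python3 -m pendant '-.08 0 0 0 0 0;-.08 0 .012 0 0 0;-.04 0 .012 0 0 0;0 0 .012 0 0 0;.03 0 .012 0 0 0;.048 0 .012 0 0 0;.048 0 .012 0 0 0'
python3 -c "
from h import *
s=r.read_state();print(tray_R(YAW).inv().apply(s['ee_pos']-O).round(4))"
```

```text
time: 7.6
ee_pos: [0.6085, -0.0077, 0.04]
eef_rot: [-0.702, -0.062, 0.707, -0.061]
ft_force: [-0.7, -0.1, -0.4]
width: 0.0005
time: 8.4
ee_pos: [0.5507, -0.0182, 0.0421]
eef_rot: [-0.704, -0.061, 0.705, -0.061]
ft_force: [0.5, -0.6, 0.4]
width: 0.0005
time: 9.1
ee_pos: [0.5481, -0.0182, 0.0293]
eef_rot: [-0.704, -0.061, 0.705, -0.061]
ft_force: [0.1, 0.3, -0.6]
width: 0.0006
[ 0.035  -0.0095  0.0293]
```

```bash
python3 -m pendant '-.3 0 0 0 0 0;-.5 0 0 0 0 0;-.5 .17 .16 0 0 0;-.5 .33 .16 0 0 0;-.5 .33 .16 0 0 0;-.5 .33 .16 0 0 0' .1
python3 - <<'E'
from h import *
s=r.read_state();print(s["time"],"tcp tray",tray_R(YAW).inv().apply(s["ee_pos"]-O).round(4))
p,d,K,Rm,t=cam("wrist"); cv2.imwrite("pics/w5.png",p);np.savez("w5.npz",p=p,d=d,K=K,Rm=Rm,t=t)
p2,d2,K2,Rm2,t2=cam("side"); np.savez("s5.npz",p=p2,d=d2,K=K2,Rm=Rm2,t=t2)
for n,d_,K_,R_,t_ in(("w",d,K,Rm,t),("s",d2,K2,Rm2,t2)):
  Q=(cloud(d_,K_,R_,t_)-O)@tray_R(YAW).as_matrix(); ok=d_>0
  m=ok&(Q[...,0]>.034)&(Q[...,0]<.056)&(abs(Q[...,1])<.06)&(Q[...,2]>-.01)&(Q[...,2]<.06)
  print(n,"lid z pct",np.percentile(Q[m][:,2],[5,50,95]).round(4),m.sum())
  for sg in(1,-1):
    m=ok&(Q[...,2]>.06)&(Q[...,2]<.08)&(abs(Q[...,1]-sg*.092)<.02)&(abs(Q[...,0]-.01)<.05)
    if m.sum(): print(" ear",sg,Q[m].mean(0).round(4),Q[m].min(0).round(4),Q[m].max(0).round(4),m.sum())
T=tool_for(tray_R(YAW),-1); plan(w([-.006,-.092,.043]),T)
E
```

```text
time: 9.7
ee_pos: [0.5231, -0.1079, 0.1546]
eef_rot: [-0.704, -0.06, 0.705, -0.06]
ft_force: [0.4, 1.4, -0.0]
width: 0.0405
9.7 tcp tray [-0.0053 -0.0934  0.1546]
w lid z pct [-0.0018  0.0269  0.0289] 3784
 ear 1 [0.018  0.0882 0.0715] [-0.0006  0.0848  0.06  ] [0.0349 0.0954 0.0784] 1179
 ear -1 [-0.0142 -0.0925  0.075 ] [-0.034  -0.0975  0.0601] [ 0.001  -0.0879  0.0784] 572
s lid z pct [-0.0035  0.025   0.0278] 344
 ear 1 [0.0178 0.0953 0.0691] [-0.0005  0.0885  0.0602] [0.0357 0.1002 0.0766] 147
 ear -1 [-0.0159 -0.0879  0.0689] [-0.0342 -0.0977  0.0601] [ 0.0014 -0.0793  0.0778] 118
row [ 0.446  0.004  0.005 -0.     0.     0.001] dist 0.111 deg 0.1
```

View pics/w5.png

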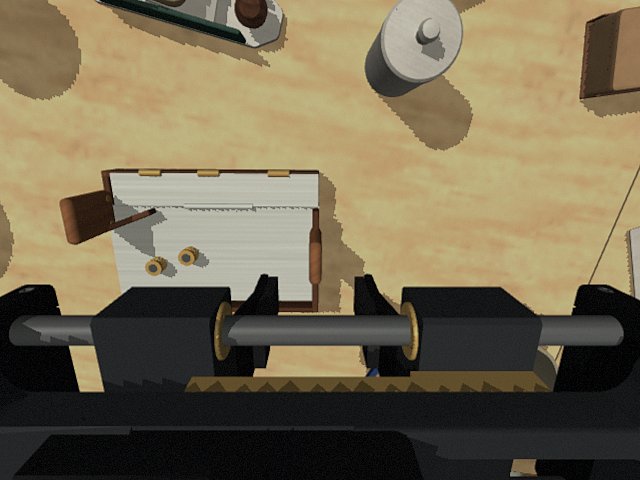

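Picture 7: the lid lies flat over the trough (rows 172–207) and two inserts are left on the deck. The lid push shifted the tray about 9 mm toward the robot, so I'll correct for that and grasp.

```bash
python3 -m pendant '.2 -.004 .044 0 0 0;.4 -.004 .044 0 0 0;.446 -.004 .044 0 0 0;.446 -.004 .044 0 0 0'
python3 -m pendant '0 0 0 0 0 0;0 0 0 0 0 0;0 0 0 0 0 0;0 0 0 0 0 0;0 0 0 0 0 0' -1 55
python3 -m pendant '-.05 0 0 0 0 0;-.1 0 0 0 0 0;-.15 0 0 0 0 0;-.2 0 0 0 0 0;-.3 0 0 0 0 0;-.4 0 0 0 0 0;-.4 0 0 0 0 0'
cat >> h.py <<'E'
GR=np.array([-.006,-.092,.043]); GL=np.array([.026,.092,.043])
def tcp_for(pt,at,yaw,tilt,G):  # tray point pt at world 'at'
    TR=tray_R(yaw,tilt); return np.array(at)+TR.apply(G-np.array(pt)), tool_for(TR,-1)
E
python3 - <<'E'
from h import *
D=np.deg2rad; L=[-.027,.095,.025]; at=[.483,.281,.115]
a=plan(*tcp_for(L,at,YAW,0,GR))
s=r.read_state()
a=plan(*tcp_for(L,at,YAW,D(-10),GR))
for k in (14,18,22,26,30,34,38,42): plan(*tcp_for(L,at,YAW,-D(k),GR),a)
p,d,K,Rm,t=cam("side"); cv2.imwrite("pics/s6.png",p[120:360,200:520])
E
```

```text
time: 10.2
ee_pos: [0.5113, -0.1059, 0.0422]
eef_rot: [-0.703, -0.063, 0.706, -0.061]
ft_force: [-1.0, 0.0, 0.9]
width: 0.0475
time: 10.7
ee_pos: [0.5126, -0.1077, 0.0441]
eef_rot: [0.705, 0.061, -0.704, 0.061]
ft_force: [-0.6, -0.2, 1.4]
width: 0.0156
time: 11.4
ee_pos: [0.5143, -0.1077, 0.1475]
eef_rot: [0.706, 0.06, -0.703, 0.062]
ft_force: [1.1, 0.6, -2.4]
width: 0.0095
row [ 0.057 -0.805 -0.23  -0.001 -0.003 -0.002] dist 0.21 deg 0.4
row [-0.072 -0.829 -0.23  -0.001 -0.003  0.114] dist 0.216 deg 9.8
row [-0.052 -0.007  0.    -0.     0.     0.047] dist 0.013 deg 4.0
row [-0.103 -0.017  0.    -0.     0.     0.093] dist 0.026 deg 8.0
row [-0.154 -0.031  0.     0.     0.     0.14 ] dist 0.039 deg 12.0
row [-0.203 -0.049  0.    -0.     0.     0.186] dist 0.052 deg 16.0
row [-0.251 -0.07   0.    -0.    -0.     0.233] dist 0.065 deg 20.0
row [-0.298 -0.094  0.     0.     0.     0.279] dist 0.078 deg 24.0
row [-0.343 -0.121  0.     0.     0.     0.326] dist 0.091 deg 28.0
row [-0.385 -0.152  0.     0.    -0.     0.372] dist 0.104 deg 32.0
```

View pics/s6.png

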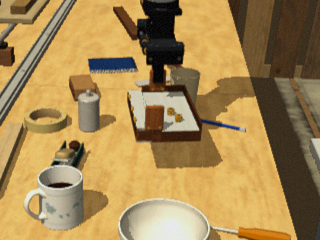

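Picture 8: the tray is held level by the right ear with the two extras on the deck at about (173,112). Next I carry it to the bowl and tilt.

```bash
python3 -m pendant '-.02 -.06 -.02 0 0 0;-.04 -.18 -.05 0 0 .01;-.05 -.33 -.1 0 0 .03;-.06 -.48 -.14 0 0 .05;-.07 -.62 -.18 0 0 .07;-.072 -.73 -.21 0 0 .09;-.072 -.8 -.23 0 0 .11;-.072 -.829 -.23 -.001 -.003 .114'
python3 -m pendant '0 0 0 0 0 0;-.052 -.007 0 0 0 .047;-.103 -.017 0 0 0 .093;-.154 -.031 0 0 0 .14;-.154 -.031 0 0 0 .14;-.178 -.04 0 0 0 .163;-.178 -.04 0 0 0 .163;-.203 -.049 0 0 0 .186'
python3 - <<'E'
from h import *
s=r.read_state();print(s["time"],s["ee_pos"],s["joint_positions"].round(2))
p,d,K,Rm,t=cam("side"); cv2.imwrite("pics/s7.png",cv2.resize(p[180:420,220:540],None,fx=2,fy=2))
P=cloud(d,K,Rm,t); np.savez("s7.npz",p=p,d=d,K=K,Rm=Rm,t=t)
D=np.deg2rad; L=[-.027,.095,.025]; at=[.483,.281,.115]
a=plan(*tcp_for(L,at,YAW,-D(26),GR))
for k in (30,34,38,42): plan(*tcp_for(L,at,YAW,-D(k),GR),a)
E
```

```text
time: 12.25
ee_pos: [0.5319, 0.1107, 0.1607]
eef_rot: [0.705, 0.003, -0.698, 0.123]
ft_force: [-0.3, -0.3, -2.4]
width: 0.0093
time: 13.05
ee_pos: [0.5302, 0.124, 0.2086]
eef_rot: [0.698, -0.098, -0.676, 0.216]
ft_force: [0.6, -0.8, -2.0]
width: 0.0098
13.05 [0.53019769 0.12396699 0.20856999] [ 0.07  0.36 -0.8   1.63  0.63  1.54 -2.23]
row [-0.015  0.005 -0.008  0.     0.004  0.002] dist 0.004 deg 0.4
row [-0.052 -0.007 -0.    -0.    -0.     0.047] dist 0.013 deg 4.0
row [-0.103 -0.017 -0.    -0.    -0.     0.093] dist 0.026 deg 8.0
row [-0.154 -0.031 -0.    -0.    -0.     0.14 ] dist 0.039 deg 12.0
row [-0.203 -0.049 -0.    -0.    -0.     0.186] dist 0.052 deg 16.0
```

View pics/s7.png

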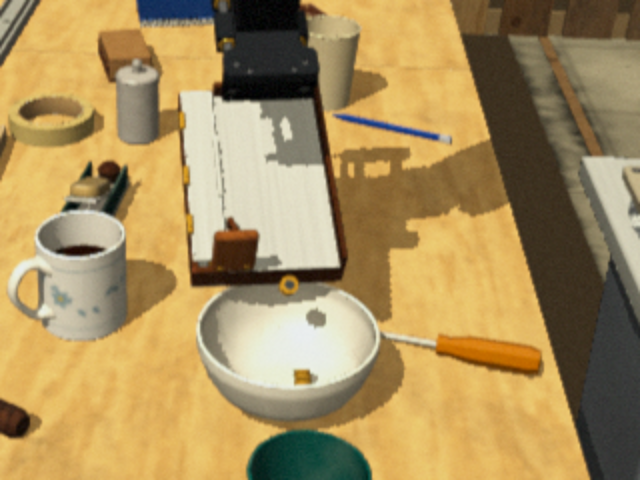

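Picture 9: the deck is empty, one insert is in the bowl at (302,377) and the other is dropping in at (289,285). Next I level the tray, go back and set it down.

```bash
python3 -m pendant '0 0 0 0 0 0;0 0 0 0 0 0;0 0 0 0 0 0;0 0 0 0 0 0;0 0 0 0 0 0'
python3 - <<'E'
from h import *
p,d,K,Rm,t=cam("side");P=cloud(d,K,Rm,t)
m=(np.hypot(P[...,0]-.4856,P[...,1]-.311)<.06)&(d>0); hsv=cv2.cvtColor(p,cv2.COLOR_BGR2HSV); b=m&(hsv[...,1]>130)&(hsv[...,0]<30)
n,l,st,ce=cv2.connectedComponentsWithStats(b.astype(np.uint8))
for i in range(1,n): print(st[i,4],ce[i].round(1),P[l==i].mean(0).round(3))
D=np.deg2rad
a=plan(*tcp_for([-.027,.095,.025],[.483,.271,.115],YAW,-D(6),GR))
a=plan(*tcp_for([0,0,0],[.505,-.01,.06],YAW,0,GR),a)
a=plan(*tcp_for([0,0,0],[.505,-.01,.0],YAW,0,GR),a)
E
```

```text
time: 13.6
ee_pos: [0.5299, 0.1267, 0.2094]
eef_rot: [0.699, -0.097, -0.675, 0.218]
ft_force: [-0.9, 0.1, -1.8]
width: 0.0099
2 [399.5  37. ] [0.464 0.32  0.54 ]
1 [402.  36.] [0.461 0.316 0.54 ]
1 [397.  39.] [0.467 0.322 0.537]
1 [404.  39.] [0.458 0.311 0.536]
2 [408.5  38.5] [0.452 0.302 0.536]
1 [393.  40.] [0.472 0.326 0.537]
1 [399.  40.] [0.464 0.318 0.536]
4 [400.8  42.2] [0.461 0.312 0.532]
1 [393.  42.] [0.472 0.327 0.535]
2 [407.5  42.5] [0.452 0.3   0.531]
1 [411.  42.] [0.448 0.294 0.531]
1 [390.  45.] [0.475 0.328 0.531]
2 [392.5  45.5] [0.472 0.324 0.53 ]
1 [401.  45.] [0.461 0.311 0.529]
2 [403.   45.5] [0.458 0.304 0.528]
1 [405.  45.] [0.455 0.303 0.528]
3 [410.3  45. ] [0.448 0.293 0.527]
14 [389.2  49.9] [0.476 0.325 0.525]
1 [395.  47.] [0.468 0.319 0.528]
4 [399.8  46.8] [0.462 0.312 0.527]
1 [405.  47.] [0.455 0.302 0.525]
1 [407.  48.] [0.452 0.296 0.524]
1 [410.  48.] [0.448 0.292 0.523]
2 [394.5  50.5] [0.469 0.316 0.523]
2 [399.5  50.5] [0.462 0.309 0.522]
4 [403.   52.2] [0.457 0.299 0.519]
1 [404.  50.] [0.456 0.302 0.522]
4 [406.8  50.8] [0.452 0.294 0.
[... 2582 characters left out ...]
  0.478]
1 [392.  89.] [0.467 0.277 0.467]
1 [362. 115.] [0.506 0.28  0.431]
2 [364.5 116.5] [0.503 0.28  0.429]
1 [370. 117.] [0.495 0.279 0.429]
5 [366.8 120.2] [0.499 0.278 0.424]
3 [359. 124.] [0.51  0.278 0.418]
1 [356. 125.] [0.514 0.275 0.416]
1 [367. 125.] [0.499 0.275 0.416]
1 [358. 128.] [0.511 0.276 0.412]
1 [360. 128.] [0.509 0.273 0.411]
710 [350.6 311. ] [0.511 0.289 0.114]
60 [349.8 365.3] [0.508 0.309 0.019]
27 [371.4 369.7] [0.472 0.318 0.021]
584 [362.1 389.8] [ 0.486  0.342 -0.002]
row [ 0.264  0.023 -0.001  0.     0.003 -0.23 ] dist 0.066 deg 19.8
row [ 0.276  0.729  0.217  0.     0.    -0.07 ] dist 0.202 deg 6.0
row [ 0.24  0.   -0.    0.    0.    0.  ] dist 0.06 deg 0.0
```

Both extras are in the bowl, at z ≈ 0.02. Setting the tray down.

```bash
python3 -m pendant '.066 .006 0 0 0 -.058;.132 .012 0 0 0 -.115;.2 .018 0 0 0 -.173;.264 .023 0 0 .003 -.23;.264 .023 0 0 .003 -.23'
python3 -m pendant '.02 .06 .02 0 0 0;.05 .18 .05 0 0 -.01;.09 .31 .09 0 0 -.02;.14 .44 .13 0 0 -.035;.19 .56 .17 0 0 -.05;.24 .66 .2 0 0 -.065;.276 .729 .217 0 0 -.07;.276 .729 .217 0 0 -.07'
python3 - <<'E'
from h import *
s=r.read_state();print(s["ee_pos"])
plan(*tcp_for([0,0,0],[.505,-.01,.001],YAW,0,GR))
E
```

```text
time: 14.15
ee_pos: [0.5356, 0.0884, 0.151]
eef_rot: [0.706, 0.022, -0.701, 0.096]
ft_force: [0.0, -1.6, -3.1]
width: 0.0095
time: 14.95
ee_pos: [0.514, -0.1048, 0.1021]
eef_rot: [-0.704, -0.06, 0.705, -0.061]
ft_force: [1.0, -0.1, -3.4]
width: 0.0093
[ 0.51402369 -0.10482578  0.10212704]
row [ 0.232 -0.012 -0.007 -0.002  0.002 -0.001] dist 0.058 deg 0.3
```

```bash
python3 -m pendant '.05 0 0 0 0 0;.1 0 0 0 0 0;.15 0 0 0 0 0;.19 0 0 0 0 0;.21 0 0 0 0 0;.225 0 0 0 0 0;.232 0 0 0 0 0;.232 0 0 0 0 0'
python3 -m pendant '0 0 0 0 0 0;0 0 0 0 0 0;0 0 0 0 0 0;0 0 0 0 0 0' -.3
python3 -m pendant '-.2 0 0 0 0 0;-.4 0 0 0 0 0;-.4 -.2 -.12 0 0 0;-.4 -.4 -.12 0 0 0;-.4 -.6 -.12 0 0 0;-.4 -.7 -.12 0 0 0;-.4 -.736 -.128 0 0 0;-.4 -.736 -.128 0 0 0'
python3 - <<'E'
from h import *
s=r.read_state();print(s["time"],s["ee_pos"],s["joint_positions"].round(2))
p,d,K,Rm,t=cam("wrist"); cv2.imwrite("pics/w8.png",p)
p2,d2,K2,Rm2,t2=cam("side")
o=np.array([.505,-.01,0])
for n,d_,K_,R_,t_ in(("w",d,K,Rm,t),("s",d2,K2,Rm2,t2)):
  Q=(cloud(d_,K_,R_,t_)-o)@tray_R(YAW).as_matrix(); ok=d_>0
  m=ok&(Q[...,0]>.034)&(Q[...,0]<.056)&(abs(Q[...,1])<.06)&(Q[...,2]>.01)&(Q[...,2]<.06)
  print(n,"lid z pct",np.percentile(Q[m][:,2],[5,50,95]).round(4),m.sum())
  for sg in(1,-1):
    m=ok&(Q[...,2]>.06)&(Q[...,2]<.081)&(abs(Q[...,1]-sg*.092)<.02)&(abs(Q[...,0]-.01)<.05)
    if m.sum()>0: print(" ear",sg,Q[m].mean(0).round(4),Q[m].min(0).round(4),Q[m].max(0).round(4),m.sum())
print("tcp",tray_R(YAW).inv().apply(s["ee_pos"]-o))
E
```

```text
time: 15.75
ee_pos: [0.5159, -0.1008, 0.0497]
eef_rot: [-0.704, -0.061, 0.704, -0.063]
ft_force: [-27.7, 3.5, 62.7]
width: 0.0096
time: 16.15
ee_pos: [0.5148, -0.1014, 0.0447]
eef_rot: [-0.704, -0.062, 0.705, -0.062]
ft_force: [-0.7, 0.3, 0.1]
width: 0.0285
time: 16.95
ee_pos: [0.5142, 0.0866, 0.1449]
eef_rot: [-0.704, -0.063, 0.704, -0.063]
ft_force: [0.2, -0.1, -0.2]
width: 0.0304
16.95 [0.51417259 0.08662452 0.14489038] [ 0.5   0.27 -0.85  1.8   0.22  1.17 -1.81]
w lid z pct [0.0263 0.0275 0.0286] 3485
 ear 1 [0.0273 0.0931 0.075 ] [0.008  0.0881 0.06  ] [0.0428 0.0981 0.0782] 653
 ear -1 [-0.0052 -0.0878  0.0715] [-0.0245 -0.0954  0.0601] [ 0.0111 -0.0845  0.0788] 1128
s lid z pct [0.0239 0.0259 0.028 ] 269
 ear 1 [0.0262 0.0971 0.069 ] [0.0073 0.0902 0.0603] [0.0434 0.1039 0.0765] 149
 ear -1 [-0.0136 -0.0865  0.067 ] [-0.023  -0.093   0.0601] [ 0.012  -0.0831  0.075 ] 17
tcp [0.0258556  0.09355171 0.14489038]
```

View pics/w8.png

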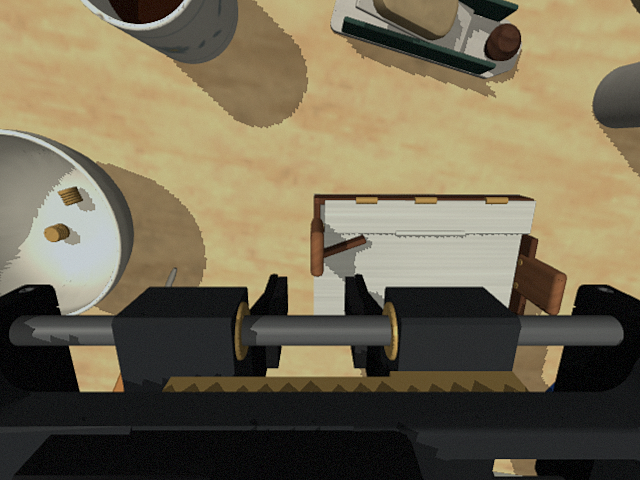

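Picture 10: the tray stands flat with the lid shut. Both extras lie in the bowl at (70,196) and (57,232), and the gripper is centred over the left ear.

```bash
python3 -m pendant '.2 .004 0 0 0 0;.4 .004 0 0 0 0;.408 .004 0 0 0 0;.408 .004 0 0 0 0;.408 .004 0 0 0 0'
python3 -m pendant '0 0 0 0 0 0;0 0 0 0 0 0;0 0 0 0 0 0;0 0 0 0 0 0;0 0 0 0 0 0' -1 58
python3 -m pendant '-.03 0 0 0 0 0;-.08 0 0 0 0 0;-.15 0 0 0 0 0;-.23 0 0 0 0 0;-.3 0 0 0 0 -.01;-.36 0 0 0 0 -.02;-.4 0 0 0 0 -.02;-.4 0 0 0 0 -.02'
python3 - <<'E'
from h import *
s=r.read_state();print(s["time"],s["ee_pos"],s["joint_positions"].round(2))
p,d,K,Rm,t=cam("side");TR=R.from_quat(s["eef_rot"])*tool_for(R.identity(),-1).inv()
print("tool tilt",TR.as_euler('ZXY').round(3))
o=s["ee_pos"]-TR.apply(GL)
Q=(cloud(d,K,Rm,t)-o)@TR.as_matrix();m=(d>0)&(abs(Q[...,0]+.02)<.035)&(Q[...,1]>-.075)&(Q[...,1]<.03)&(abs(Q[...,2]-.025)<.015)
A=np.c_[Q[m][:,:2],np.ones(m.sum())];print("deck plane in hand frame (slope x,y,c)",np.linalg.lstsq(A,Q[m][:,2],rcond=None)[0],m.sum())
D=np.deg2rad; L=[.042,-.095,.004]; c=np.array([.4497,-.2692]); yaw=-.1
at=np.r_[c+.010*np.array([-np.sin(yaw),np.cos(yaw)]),.124]
a=plan(*tcp_for(L,at+[0,0,.01],yaw,D(6),GL))
b=plan(*tcp_for(L,at,yaw,D(10),GL),a)
for k in (14,18,22,26,30,34,38,42): plan(*tcp_for(L,at,yaw,D(k),GL),b)
E
```

```text
time: 17.55
ee_pos: [0.5147, 0.083, 0.0431]
eef_rot: [-0.704, -0.061, 0.705, -0.061]
ft_force: [0.6, -0.2, 0.2]
width: 0.0307
time: 18.05
ee_pos: [0.5146, 0.0844, 0.0433]
eef_rot: [0.704, 0.062, -0.704, 0.062]
ft_force: [-1.2, -0.7, 3.3]
width: 0.0096
time: 18.85
ee_pos: [0.5152, 0.0843, 0.1446]
eef_rot: [-0.704, -0.072, 0.704, -0.052]
ft_force: [0.3, 0.8, -2.1]
width: 0.0099
18.85 [0.51524033 0.08434809 0.14461159] [ 0.53  0.27 -0.86  1.8   0.19  1.17 -1.78]
tool tilt [ 0.175  0.029 -0.002]
deck plane in hand frame (slope x,y,c) [-0.00284727  0.00421107  0.02139577] 258
row [-0.213  0.585  0.356  0.183  0.012 -0.05 ] dist 0.179 deg 16.4
row [-0.012  0.017  0.     0.    -0.    -0.047] dist 0.005 deg 4.0
row [-0.052  0.013 -0.    -0.     0.    -0.047] dist 0.013 deg 4.0
row [-0.103  0.029 -0.    -0.     0.    -0.093] dist 0.027 deg 8.0
row [-0.152  0.049  0.    -0.     0.    -0.14 ] dist 0.04 deg 12.0
row [-0.2    0.072 -0.    -0.    -0.    -0.186] dist 0.053 deg 16.0
row [-0.246  0.098 -0.    -0.     0.    -0.233] dist 0.066 deg 20.0
row [-0.291  0.128 -0.    -0.     0.    -0.279] dist 0.079 deg 24.0
row [-0.333  0.161 -0.    -0.    -0.    -0.326] dist 0.092 deg 28.0
row [-0.373  0.196 -0.     0.     0.    -0.372] dist 0.105 deg 32.0
```

```bash
python3 -m pendant '-.06 .03 .02 .01 0 0;-.14 .09 .06 .03 0 -.005;-.2 .19 .12 .06 .003 -.01;-.23 .3 .18 .095 .005 -.015;-.23 .4 .24 .13 .008 -.03;-.22 .49 .3 .16 .01 -.04;-.213 .55 .34 .178 .012 -.05;-.213 .585 .356 .183 .012 -.05'
python3 -m pendant '0 0 0 0 0 0;0 0 0 0 0 0'
python3 - <<'E'
from h import *
s=r.read_state();print(s["time"],s["ee_pos"],s["joint_positions"].round(2))
TR=R.from_quat(s["eef_rot"])*tool_for(R.identity(),-1).inv(); o=s["ee_pos"]-TR.apply(GL)
print("euler",TR.as_euler('ZXY').round(3),"lip",o+TR.apply([.042,-.095,.004]))
p,d,K,Rm,t=cam("scene"); cv2.imwrite("pics/c9.png",cv2.resize(p[150:330,300:540],None,fx=3,fy=3))
P=cloud(d,K,Rm,t)
from scipy.optimize import least_squares
m=(np.hypot(P[...,0]-.45,P[...,1]+.269)<.06)&(d>0)
q=P[m&(P[...,2]>.095)&(P[...,2]<.107)]; print("rim pts",len(q),q.mean(0) if len(q) else'')
D=np.deg2rad; L=[.042,-.095,.004]; c=np.array([.4497,-.2692]); yaw=-.1
at=np.r_[c+.010*np.array([-np.sin(yaw),np.cos(yaw)]),.124]
b=plan(*tcp_for(L,at,yaw,D(10),GL))
E
```

```text
time: 19.7
ee_pos: [0.4513, -0.079, 0.1918]
eef_rot: [0.706, 0.0, -0.704, -0.074]
ft_force: [0.2, 0.1, -3.1]
width: 0.0095
time: 19.9
ee_pos: [0.4531, -0.0757, 0.1922]
eef_rot: [0.707, 0.003, -0.704, -0.072]
ft_force: [-0.5, 0.2, -3.1]
width: 0.0098
19.9 [ 0.45308372 -0.075746    0.19221286] [ 0.86  0.04 -0.72  1.88 -0.08  1.24 -1.5 ]
euler [-0.098  0.105  0.   ] lip [ 0.45122794 -0.25829752  0.1337535 ]
rim pts 0 
row [-0.013  0.022  0.     0.002  0.001 -0.046] dist 0.006 deg 4.0
```

View pics/c9.png

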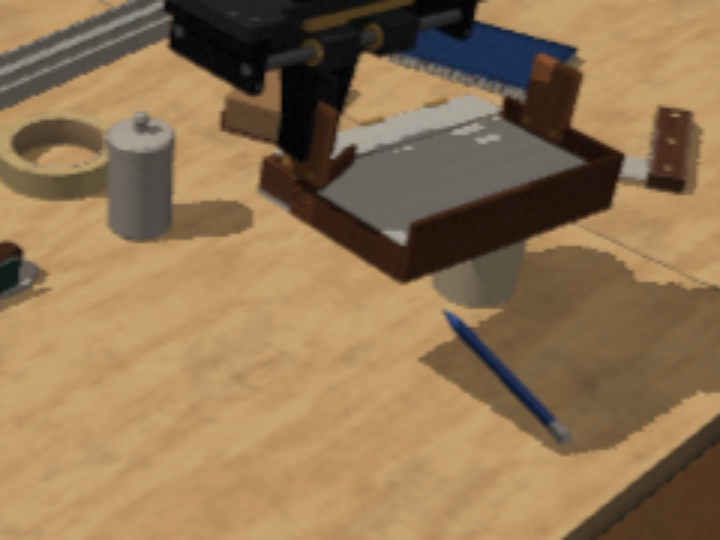

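Picture 11: the tray is held level over the tumbler, whose foot shows at (478,275), and the bystanders are untouched. Now I pour.

```bash
python3 -m pendant '-.006 .011 0 0 0 -.023;-.013 .022 0 .002 .001 -.046;-.013 .022 0 .002 .001 -.046'
python3 -m pendant '-.052 .013 0 0 0 -.047;-.103 .029 0 0 0 -.093;-.128 .039 0 0 0 -.117;-.152 .049 0 0 0 -.14;-.176 .06 0 0 0 -.163;-.2 .072 0 0 0 -.186;-.223 .085 0 0 0 -.21;-.246 .098 0 0 0 -.233'
python3 - <<'E'
from h import *
s=r.read_state();print(s["time"],s["ee_pos"],s["joint_positions"].round(2))
TR=R.from_quat(s["eef_rot"])*tool_for(R.identity(),-1).inv(); o=s["ee_pos"]-TR.apply(GL)
print("euler",TR.as_euler('ZXY').round(3),"lip",o+TR.apply([.042,-.095,.004]))
D=np.deg2rad; L=[.042,-.095,.004]; c=np.array([.4497,-.2692]); yaw=-.1
at=np.r_[c+.010*np.array([-np.sin(yaw),np.cos(yaw)]),.124]
b=plan(*tcp_for(L,at,yaw,D(30),GL))
for k in (33,36,39,42): plan(*tcp_for(L,at,yaw,D(k),GL),b)
E
```

```text
time: 20.25
ee_pos: [0.4524, -0.0826, 0.1946]
eef_rot: [0.707, 0.026, -0.7, -0.098]
ft_force: [0.3, 0.4, -2.0]
width: 0.0094
time: 21.05
ee_pos: [0.4485, -0.1175, 0.2512]
eef_rot: [0.691, 0.149, -0.672, -0.219]
ft_force: [0.1, 0.7, -1.6]
width: 0.0097
21.05 [ 0.44852925 -0.11745861  0.25119186] [ 1.05  0.16 -0.59  1.73 -0.4   1.48 -1.14]
euler [-0.102  0.526 -0.   ] lip [ 0.44993566 -0.26044675  0.12352662]
row [ 0.003 -0.006 -0.001 -0.001 -0.001  0.002] dist 0.002 deg 0.2
row [-0.039  0.009 -0.    -0.     0.    -0.035] dist 0.01 deg 3.0
row [-0.077  0.02  -0.     0.    -0.    -0.07 ] dist 0.02 deg 6.0
row [-0.115  0.034  0.    -0.    -0.    -0.105] dist 0.03 deg 9.0
row [-0.152  0.049  0.     0.     0.    -0.14 ] dist 0.04 deg 12.0
```

```bash
python3 -m pendant '-.039 .009 0 0 0 -.035;-.077 .02 0 0 0 -.07;-.077 .02 0 0 0 -.07;-.077 .02 0 0 0 -.07;-.077 .02 0 0 0 -.07;-.077 .02 0 0 0 -.07;-.077 .02 0 0 0 -.07'
python3 - <<'E'
from h import *
for n in("scene","side"):
  p,d,K,Rm,t=cam(n);P=cloud(d,K,Rm,t);h=cv2.cvtColor(p,cv2.COLOR_BGR2HSV)
  np.savez(n+"10.npz",p=p,d=d,K=K,Rm=Rm,t=t)
  # stray inserts on bench near the tumbler
  m=(d>0)&(np.hypot(P[...,0]-.45,P[...,1]+.27)<.25)&(P[...,2]>.006)&(P[...,2]<.03)&(np.hypot(P[...,0]-.45,P[...,1]+.27)>.045)
  nn,l,st,ce=cv2.connectedComponentsWithStats(m.astype(np.uint8))
  for i in range(1,nn):
    if st[i,4]>12: print(n,"obj",st[i,4],P[l==i].mean(0).round(3))
  q=(d>0)&(np.hypot(P[...,0]-.45,P[...,1]+.27)<.05)&(P[...,2]>.02)&(P[...,2]<.1); print(n,"tumbler",P[q].mean(0) if q.any() else '')
D=np.deg2rad;L=[.042,-.095,.004]; c=np.array([.4497,-.2692]); yaw=-.1
at=np.r_[c+.010*np.array([-np.sin(yaw),np.cos(yaw)]),.124]
a=plan(*tcp_for(L,at+[0,.02,.02],yaw,D(8),GL))
a=plan(*tcp_for([0,0,0],[.505,-.01,.1],YAW,0,GL),a)
a=plan(*tcp_for([0,0,0],[.505,-.01,.002],YAW,0,GL),a)
E
```

```text
time: 21.75
ee_pos: [0.4472, -0.1305, 0.2652]
eef_rot: [0.683, 0.184, -0.66, -0.252]
ft_force: [-0.5, -0.0, -2.5]
width: 0.0095
scene obj 103 [ 0.686 -0.322  0.018]
scene obj 176 [ 0.44  -0.496  0.013]
scene obj 91 [ 0.653 -0.143  0.018]
scene obj 120 [ 0.363 -0.194  0.007]
scene tumbler [ 0.44320233 -0.25679889  0.06568782]
side obj 14 [ 0.529 -0.44   0.007]
side obj 15 [ 0.507 -0.449  0.007]
side obj 14 [ 0.558 -0.424  0.007]
side obj 37 [ 0.686 -0.319  0.024]
side obj 39 [ 0.653 -0.136  0.018]
side tumbler [ 0.45034591 -0.2556978   0.06747408]
row [ 0.352 -0.101  0.007 -0.001 -0.001  0.326] dist 0.092 deg 28.0
row [ 0.343 -0.555 -0.189 -0.183 -0.013  0.092] dist 0.17 deg 17.7
row [ 0.392  0.    -0.     0.     0.     0.   ] dist 0.098 deg 0.0
```

```bash
python3 -m pendant '-.05 .015 0 0 0 -.047;-.102 .032 0 0 0 -.093;-.102 .032 0 0 0 -.093;-.102 .032 0 0 0 -.093;-.102 .032 0 0 0 -.093;-.05 .015 0 0 0 -.047;0 0 0 0 0 0;0 0 0 0 0 0'
python3 -m pendant '.07 -.03 0 0 0 .065;.14 -.06 0 0 0 .13;.21 -.08 .004 0 0 .195;.28 -.095 .007 0 0 .26;.352 -.101 .007 0 0 .326;.352 -.101 .007 0 0 .326'
python3 -m pendant '0 -.05 0 0 0 0;0 -.15 -.04 -.03 0 .01;.03 -.27 -.09 -.07 0 .03;.1 -.38 -.13 -.11 -.005 .05;.18 -.47 -.16 -.15 -.01 .07;.26 -.53 -.18 -.17 -.013 .085;.343 -.555 -.189 -.183 -.013 .092;.343 -.555 -.189 -.183 -.013 .092'
python3 - <<'E'
from h import *
s=r.read_state();print(s["ee_pos"])
plan(*tcp_for([0,0,0],[.505,-.01,.002],YAW,0,GL))
p,d,K,Rm,t=cam("scene");P=cloud(d,K,Rm,t);h=cv2.cvtColor(p,cv2.COLOR_BGR2HSV);v=p
np.savez("scene11.npz",p=p,d=d,K=K,Rm=Rm,t=t)
q=(d>0)&(np.hypot(P[...,0]-.45,P[...,1]+.27)<.07)&(P[...,2]>.098)&(P[...,2]<.11);print("rim",P[q].min(0),P[q].max(0))
E
```

```text
time: 22.65
ee_pos: [0.4477, -0.1272, 0.2659]
eef_rot: [0.683, 0.185, -0.661, -0.249]
ft_force: [-0.1, 0.6, -1.5]
width: 0.0097
time: 23.25
ee_pos: [0.4525, -0.0542, 0.2084]
eef_rot: [0.707, 0.015, -0.702, -0.082]
ft_force: [-0.0, 0.3, -1.9]
width: 0.0094
time: 24.05
ee_pos: [0.5137, 0.086, 0.141]
eef_rot: [-0.703, -0.063, 0.706, -0.06]
ft_force: [-0.6, 0.5, -2.0]
width: 0.0096
[0.51373901 0.0859861  0.1410439 ]
row [ 0.384  0.005 -0.004 -0.001  0.003  0.002] dist 0.096 deg 0.3
rim [ 0.41193658 -0.30862726  0.09800227] [ 0.4880392  -0.22965867  0.10691213]
```

```bash
python3 -m pendant '.08 0 0 0 0 0;.16 0 0 0 0 0;.24 0 0 0 0 0;.3 0 0 0 0 0;.34 0 0 0 0 0;.37 0 0 0 0 0;.378 0 0 0 0 0;.38 0 0 0 0 0'
python3 -m pendant '0 0 0 0 0 0;0 0 0 0 0 0;0 0 0 0 0 0;0 0 0 0 0 0' -.3
python3 -m pendant '-.2 0 0 0 0 0;-.4 0 0 0 0 0;-.6 .1 0 0 0 0;-.8 .3 0 0 0 0;-.8 .5 0 0 0 0;-.8 .7 0 0 0 0;-.8 .9 .1 0 0 0;-.8 .9 .2 0 0 0'
python3 -m pendant '-.1 .2 .1 0 0 0;-.2 .4 .2 0 0 0;-.2 .5 .3 0 0 0;-.2 .5 .3 0 0 0;-.2 .5 .3 0 0 0'
python3 - <<'E'
from h import *
s=r.read_state();print(s["time"],s["ee_pos"])
p,d,K,Rm,t=cam("wrist");np.savez("w12.npz",p=p,d=d,K=K,Rm=Rm,t=t)
q=K@(Rm@np.array([.45,-.27,.105])+t);q2=K@(Rm@np.array([.45,-.27,.01])+t); print("tumbler px",q[:2]/q[2],q2[:2]/q2[2])
print("cam",-Rm.T@t)
E
```

```text
time: 24.9
ee_pos: [0.5153, 0.0848, 0.0484]
eef_rot: [0.705, 0.061, -0.704, 0.06]
ft_force: [-0.7, -1.4, -2.2]
width: 0.0096
time: 25.3
ee_pos: [0.5153, 0.0847, 0.0485]
eef_rot: [0.705, 0.061, -0.704, 0.061]
ft_force: [0.1, -0.8, 0.5]
width: 0.0285
time: 26.1
ee_pos: [0.5046, -0.1499, 0.2477]
eef_rot: [0.705, 0.06, -0.704, 0.059]
ft_force: [-0.6, -1.1, -1.0]
width: 0.0303
time: 26.6
ee_pos: [0.4512, -0.2832, 0.2979]
eef_rot: [0.705, 0.06, -0.705, 0.059]
ft_force: [0.4, -0.6, 0.1]
width: 0.0305
26.6 [ 0.45121762 -0.28319549  0.29793313]
tumbler px [303.72621854 215.88521741] [306.14170235 201.16211758]
cam [ 0.52772044 -0.2700415   0.4590391 ]
```

Run:
```python
from h import *
p=np.load("w12.npz")["p"]; a=cv2.resize(p[140:290,225:385],(480,450),interpolation=cv2.INTER_CUBIC)
q,d,K,Rm,t=cam("scene"); b=cv2.resize(q[180:400,160:500],(320,207)); g,dg,K2,R2,t2=cam("side"); c=cv2.resize(g[180:400,230:550],(320,220))
im=np.zeros((450,800,3),np.uint8); im[:,:480]=a; im[:207,480:]=b; im[210:430,480:]=c; cv2.imwrite("pics/final.png",im)
o=np.array([.505,-.01,0])
for n,D_,K_,R_,t_ in(("scene",d,K,Rm,t),("side",dg,K2,R2,t2)):
  Q=(cloud(D_,K_,R_,t_)-o)@tray_R(YAW).as_matrix();m=(D_>0)&(abs(Q[...,0]+.02)<.03)&(abs(Q[...,1])<.06)&(abs(Q[...,2]-.025)<.02)
  A=np.c_[Q[m][:,:2],np.ones(m.sum())];print(n,"deck",np.linalg.lstsq(A,Q[m][:,2],rcond=None)[0].round(4),m.sum())
```

```text
scene deck [ 0.0008 -0.0001  0.0247] 1165
side deck [0.003  0.0017 0.0224] 665
```

View pics/final.png

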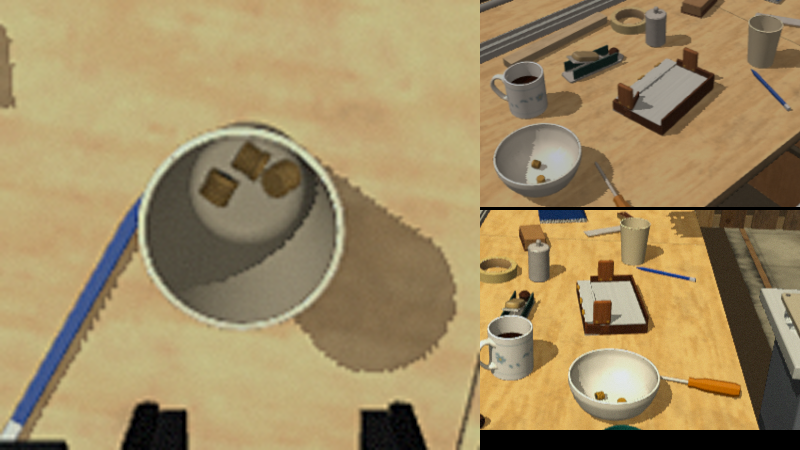

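Picture 12: three inserts in the tumbler at (218,188), (251,160) and (281,178), and two in the bowl. The tray is flat with its lid shut, and the bystanders stand where they were.

```bash
python3 -c "
from bench import close_job
print(close_job())"
```

```text
the job is handed in; nothing more can be done
None
```

The job is done and handed in at about 27 s of robot time. I swept three inserts into the trough, shut the lid, and poured the two extras into the bowl by the right grip. I then set the tray down, took it by the left grip, poured the counted three into the tumbler and set the tray flat again.

**Last checks**
- The final pictures show three inserts on the tumbler floor and two in the bowl, with both vessels upright.
- The tray is flat: the deck slope is at most 0.003 rad, measured with both fixed cameras. It is released with the lid shut.
- The canister, plane and mug look unmoved in those pictures; I did not measure them. The arm is clear of everything.

**What went less than perfectly**
- Shutting the lid pushed the tray about 9 mm toward the robot. I measured this and corrected for it before grasping.
- The first set-down peaked at about 63 N at the wrist, under the 120 N limit.
- On the last set-down I let go a few millimetres above the bench. The flatness check above was taken after that.
- The two cameras disagree by about 2 mm on deck height (24.7 mm and 22.4 mm), which is within calibration error.

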